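Clip a spring-hook test probe onto the contact bar of a test fixture

ROBOT

A 6-joint arm with a two-finger parallel gripper is mounted at the origin on a cart in front of the work surface, level with it; the furniture and walls round the work are solid. World frame = base frame: x ahead of the robot, y to its left, z up, the work surface at z = 0. Lengths are in m, angles in rad, forces in N, time in s.
With the tool pointing down it reaches from about 0.3 to 0.825 m from the base axis. Payload 5.4 kg.
Tool frame: the origin (TCP) lies on the mounting face of the last link; the fingertips stand 190 mm ahead of it and the grasp point (between the pads) lies 171 mm ahead of it (robot.tip_reach is the distance from the TCP to the fingertips, in m); y points along the fingers, z is the direction in which the jaws open and shut, and the axes are right-handed (so a half turn about y gives the same grasp; the last joint's range is limited). The gripper opens to 92 mm and grips with 3 to 60 N. Pads are 20 mm wide; open, the fingers measure 128 mm over their backs; the gripper's body (75 mm by 189 mm) begins 69 mm behind the grasp point.
Start: joints at [-1.512, 0.158, 1.597, -0, 1.386, -0.21], TCP at [0.153, -0.554, 0.405] pointing down, gripper open.
Joint ranges: [-2.91, 2.91], [-0.94, 2.29], [0.18, 2.7], [-1.29, 4.43], [0.17, 2.64], [-3, 3]. Speed limits (rad/s): [2.57, 2.57, 3.14, 3.14, 3.14, 3.14].

INTERFACE

Orientations are given as a unit quaternion [w, x, y, z].
In Python, from station import robot gives the robot as it stands. The module is installed in compiled form; this text tells all that it offers.
- The arm moves only by the tool play_rows, never from a script. Its argument "deltas" is a list of rows, each an object of numbers: "dx", "dy", "dz": the shift along the tool's x, y, z in m; "ax", "ay", "az": the turn, a rotation vector about the tool's x, y, z in units of 5 degrees (1.0 is 5 degrees); "jaw": the closure, from 0 (fully open) to 1 (shut). A call has 1 to 10 rows; each row shifts and turns the commanded pose from where the row before left it, along the tool's axes as they then stand; what a row does not reach is not made up. A row lasts 1/10 s, in which the tool goes at most 50 mm and 8.59 degrees, less where a joint would pass 70% of its speed; a pose out of reach is approached as far as the arm can. A call with a gripper value outside its range is refused whole. The fingers move at their own pace and stop on an object; "squeeze" is the grip in N (left out, the last holds). Time passes only in rows, so rows that do not move let the fingers close. It gives the time, the measured TCP pose, the force and the opening at its end, in the units of the state.
- robot.get_obs(): the state, without advancing time (a new reading comes with each control period).
- robot.grab_frame(name): name is "scene" or "top"; returns (picture, depth): 420x560x3 uint8, red, green, blue; 420x560 float32, m along the optical axis (not along the pixel's ray), 0 where there is no reading.
- robot.get_calibration(name): a dict with "mtx" (3x3 intrinsics, pixels), "distortion" ([k1, k2, p1, p2, k3] as OpenCV has them; the pictures are not rectified), "xyz" and "attitude" of the camera in the world. Camera axes: x right, y down, z forward; pixel columns grow to the right and rows downward; lengths in m; the calibration is good to about 2 mm. A picture is of the moment at which its call begins. get_calibration takes no time and is no camera call.
- robot.close_job(): hands the job in, once; it reports no verdict.
The state is a dict: "clock": time; "joint_pos": joint angles; "joint_velocities": joint speeds; "tau": joint torques, N m; "ee_pos": TCP position; "tcp_rot": TCP orientation; "wrist_force": force on the tool from outside, world axes, zero at the start; "ft_torque": the same for the moment, N m; "finger_gap": opening from 0.0 (shut) to 1.0 (fully open).
Only numpy, scipy, OpenCV 4.12 (cv2) and the standard library are available. Lean on these libraries where they do the work, as an engineer would, in place of code of your own. Each camera call takes 0.05 s, during which the arm holds its last target. There are 200 camera calls.

TASK

Lift the spring-hook test probe off its parking stand, stand its foot upright on the two rails of the test fixture with the hook hanging in the channel and pointing at the cross bar, and press the plunger so that the hook goes down past the bar. Keeping it pressed and upright, slide the probe along the rails until the hook's stem comes gently up against the bar, then ease the plunger up so that the hook catches the bar from below, and let go, leaving the probe clipped upright on the fixture. Never push or pull hard on the hook or the delicate sprung bar, and leave the vial, the tub and the loupe alone.

Things in the scene. Friction and masses are not known exactly. Their poses are not given: they have to be found in the camera images.
- probe: Loose upright black test probe, 108 mm tall, about 0.13 kg. Origin: centre of the underside of its foot (34 x 30 x 12 mm, x by y by z); z up, x the way its hook points; a brass stud sticks out at the back (-x). Over the foot a round barrel, 28 mm across, ends 44 mm up; above it a thin stem carries the plunger head. Starts on the stand, foot on its ribs.
- probe_grip (a point): Centre of the probe's plunger head, a black rounded block 24 x 22 x 28 mm (probe x by y by z), 94 mm above the foot's underside while unpressed. The whole probe can be carried by it. 36 mm of thin stem lie between head and barrel while unpressed.
- plunger (a joint): How far the plunger is pressed, m: 0 unpressed, 0.022 at its hard stop. The spring returns it; it pushes back with 1.5 N at 0, rising by 0.15 N per mm to 4.8 N at the stop. The hook moves with it.
- hook: Steel hook under the probe, moves with the plunger. Origin = the probe's while unpressed. Stem 5 x 5 mm down from the origin; at its end a lip (5 mm wide, 4 thick) reaches +11.5 mm in x and ends in an upturned tip 2.5 mm thick, 2 mm high; the crook between is 6.5 mm long. Unpressed, the lip's upper face is 4 mm and the lowest point 8 mm below the foot. Over 10 N bends it.
- fixture: Fixed test fixture, 150 x 76 mm. Origin: centre of its underside; z up, x along its rails. Two flat aluminium rails, 130 mm long, 10 mm wide, at y = +13 and -13 mm, tops 48 mm up; between them a channel 16 mm wide, its floor 8 mm up. A round steel cross bar, 5 mm thick, held by brass nuts outside the rails, crosses the channel along y.
- stand: Fixed grey parking stand, base 70 x 54 mm, with two ribs 20 mm high that carry the probe's foot. Origin: centre of its underside; the probe starts about at its centre, turned like it.
- vial: Bystander: vial with a black cap, 32 mm across, 71 mm tall, origin under its centre.
- tub: Bystander: black screw tub, 37 mm across, 42 mm tall, origin under its centre.
- loupe_1: Bystander: black eye loupe, 33 mm across, 32 mm tall, origin under its centre.
- rail_top (a point): Middle of the fixture's channel, level with the rail tops; axes as the fixture's. The bar's centre is 14 mm below it, anywhere from x = -18 to +18 mm: not reported, to be seen or felt. An unpressed hook passes above the bar, the hook's tip passes under it when the plunger is pressed over 15 mm; clipped on, the plunger stands at 12.5 mm.
- bar_shift (a joint): How far the cross bar is pushed along the fixture's +x from its own setting, m; 0 at the start wherever the bar is set, so it does not tell the bar's place. The bar is sprung and gives way along x by 1 mm per 0.8 N; pushed more than 5 mm off its setting it is overstretched. It does not give up or down.
Mind the look-alikes: they are no part of the job. There is more than one size of the probe; the one meant has the size given above. Leave any red look-alike of the fixture alone.

How it is judged:
On the way:
1. the probe's foot rests on the rails of the fixture and the plunger is pressed more than 16 mm (value of joint plunger above 0.016 m and contact force between probe and fixture above 2 N and z of probe in the frame of fixture between 0.0455 and 0.051 m), for 0.2 s.
At the end, for the whole second after the job is handed in: The probe stands on the rail tops (2.5 mm), upright (0.1 rad), within 6 mm of the channel's middle and 0.3 rad of its direction, at rest; the bar lies in the hook's crook, so the plunger stays at 11.2 to 13.8 mm and the hook pulls on the bar with over 1.5 N (value of joint plunger between 0.0112 and 0.0138 m and contact force between hook and anything else above 1.5 N and z of probe in the frame of fixture between 0.0455 and 0.0505 m and y of probe in the frame of fixture between -0.006 and 0.006 m and angle between the x axis of probe and the x axis of fixture, either way round below 0.3 rad and angle between probe's own z axis and vertical below 0.1 rad and linear speed of probe below 0.02 m/s); the robot touches nothing.
It fails at once if the cross bar is pushed more than 5 mm off its setting (overstretched) (value of joint bar_shift above 0.005 m or value of joint bar_shift below -0.005 m).
It fails at once if the hook is loaded with more than 10 N (bent hook or bar) (contact force between hook and anything else above 10 N).
It fails at once if the probe bears on the fixture with more than 20 N (contact force between probe and fixture above 20 N).
It fails at once if the probe is tipped by more than 0.12 rad while its plunger is pressed (angle between probe's own z axis and vertical above 0.12 rad and value of joint plunger above 0.01 m).
It fails at once if the vial, the tub or the loupe is moved by more than 20 mm (distance of any of vial, tub, loupe_1 from where it was at the start of the episode above 0.02 m).
It also fails if it takes over 45 s, if anything falls off the work surface, if the arm or the gripper's body presses on something with over 40 N, if the wrist force passes 120 N, or if a joint passes its speed limit or range.

## Working session

There is one attempt and no reset: what is moved stays moved. The work goes in short steps, Python scripts to look and compute and a tool call to move; the robot and the scene stay as the last step left them, time stands still between calls to the robot, and variables do not carry over. Pictures are saved under pics/ and viewed, about 8 in all and at most 12, crops included, and the job is handed in when it is done.

Besides the shell and the picture viewer there is one more tool, called after "Emit:" by a JSON object that holds its "api" and its "payload", one argument or row to a line. play_rows: Moves the arm, as the interface text tells. Its arguments: {"type":"object","properties":{"deltas":{"type":"array","items":{"type":"object","properties":{"dx":{"type":"number"},"dy":{"type":"number"},"dz":{"type":"number"},"ax":{"type":"number"},"ay":{"type":"number"},"az":{"type":"number"},"jaw":{"type":"number"}}}},"squeeze":{"type":"number"}},"required":["deltas"]}

```bash
mkdir -p pics
cat > h.py <<'E'
import numpy as np, cv2
from scipy.spatial.transform import Rotation as R
from station import robot
def cal(n):
    c=robot.get_calibration(n); q=c["attitude"]; Rm=R.from_quat([q[1],q[2],q[3],q[0]]).as_matrix() if len(np.ravel(q))==4 else np.array(q)
    return np.array(c["mtx"]),np.array(c["distortion"]),np.array(c["xyz"]),Rm
def cloud(n,d):
    K,D,t,Rm=cal(n); h,w=d.shape
    u,v=np.meshgrid(np.arange(w),np.arange(h))
    p=cv2.undistortPoints(np.stack([u,v],-1).reshape(-1,1,2).astype(np.float64),K,D).reshape(h,w,2)
    P=np.dstack([p,np.ones((h,w))])*d[...,None]
    return P@Rm.T+t
def proj(n,X):
    K,D,t,Rm=cal(n)
    return cv2.projectPoints((np.atleast_2d(X)-t)@Rm,np.zeros(3),np.zeros(3),K,D)[0].reshape(-1,2)
def grab(n,tag):
    im,d=robot.grab_frame(n); cv2.imwrite(f"pics/{tag}.png",im[...,::-1]); np.save(f"pics/{tag}.npy",d); return im,d,cloud(n,d)
E
python3 - <<'E'
from h import *
for n in("scene","top"):
    im,d,P=grab(n,n+"0"); print(n,cal(n)[2],cal(n)[3].round(3).tolist(),cal(n)[0][0,0])
o=robot.get_obs(); print(o, robot.tip_reach)
E
```

```text
scene [0.12963782 0.67466379 0.7236231 ] [[-0.886, -0.293, 0.36], [-0.464, 0.583, -0.667], [-0.014, -0.757, -0.653]] 421.46256627614116
top [0.42282538 0.02384174 1.10701372] [[0.002, -0.997, 0.08], [-1.0, -0.004, -0.026], [0.026, -0.08, -0.996]] 381.67354408582077
{'clock': 0.1, 'joint_pos': array([-1.51207788e+00,  1.59029890e-01,  1.59807769e+00,  7.58587805e-06,
        1.38622574e+00, -2.10148120e-01]), 'joint_velocities': array([ 0.00013104, -0.00120087, -0.00128774,  0.00234843, -0.00154671,
        0.00138218]), 'tau': array([ 6.78818524e-04, -3.86502671e+01, -3.22960961e+01,  7.02606956e-02,
        3.39097856e-02, -5.47698130e-05]), 'ee_pos': array([ 0.15268174, -0.55410705,  0.4038068 ]), 'tcp_rot': array([ 0.09482128, -0.09472292,  0.70134013, -0.70011322]), 'wrist_force': array([ 0.77172972,  0.52020896, -0.41515342]), 'ft_torque': array([ 0.0046919 , -0.06515302,  0.01305109]), 'finger_gap': 1.0003925846324049} 0.1901
```

View pics/top0.png

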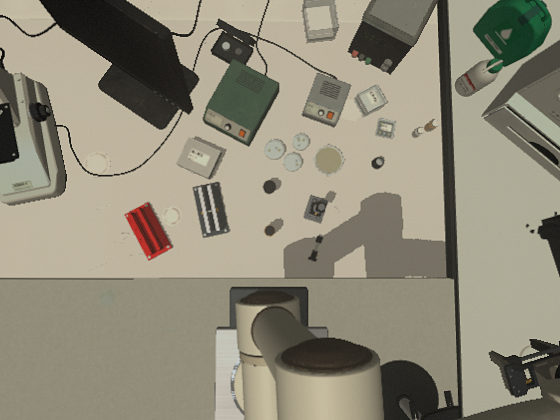

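View pics/scene0.png

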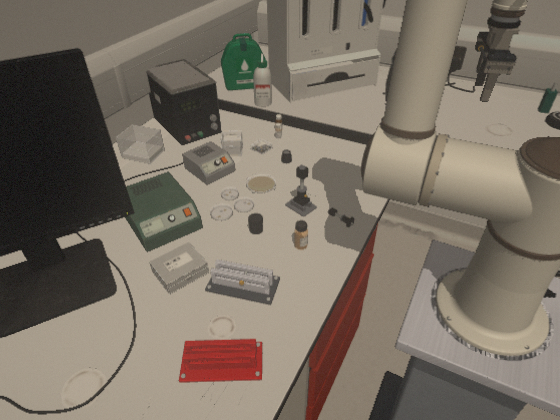

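In the top view, the upright probe is on its grey stand at (316,207). A second, smaller probe lies at (316,248). The grey fixture is at (211,210) with its red look-alike at (148,231). The vial is at (270,229), the tub at (269,186) and the loupe at (377,162). The upright probe on the stand fits the description, so I'll confirm it in an enlarged crop.

Run:
```python
from h import *
t=cv2.imread("pics/top0.png"); s=cv2.imread("pics/scene0.png")
f=lambda im,x,y,w,h,W,H: cv2.resize(im[y:y+h,x:x+w],(W,H),interpolation=cv2.INTER_CUBIC)
a=f(t,286,183,60,90,400,600)
b=f(s,275,155,90,68,400,300); c=f(s,200,250,90,68,400,300)
cv2.imwrite("pics/c1.png",np.hstack([a,np.vstack([b,c])]))
# top cloud: fixture & stand
d=np.load("pics/top0.npy"); P=cloud("top",d)
for nm,(u0,u1,v0,v1) in dict(fix=(185,235,172,245),stand=(298,335,185,230),lying=(300,330,230,270),vial=(262,278,218,240),tub=(260,277,176,196)).items():
    Q=P[v0:v1,u0:u1].reshape(-1,3)
    print(nm,np.histogram(Q[:,2],bins=np.arange(-.01,.13,.01))[0])
    for lo,hi in((.008,.03),(.03,.06),(.06,.13)):
        q=Q[(Q[:,2]>lo)&(Q[:,2]<hi)]
        if len(q)>5: print(' ',lo,len(q),q.mean(0).round(4),q.min(0).round(4),q.max(0).round(4),cv2.minAreaRect((q[:,:2]*1000).astype(np.float32)))
```

```text
fix [1397 1569  164   53  104  316   31    0    0    0    0    0    0    0]
  0.008 482 [0.4902 0.175  0.0118] [0.4108 0.1266 0.008 ] [0.5978 0.2265 0.0297] ((508.7056884765625, 179.872802734375), (188.9622039794922, 72.27362823486328), 12.592561721801758)
  0.03 451 [0.5024 0.177  0.0445] [0.4249 0.1457 0.0301] [0.5943 0.2168 0.0522] ((512.1416015625, 179.4199981689453), (174.75146484375, 43.285736083984375), 10.611600875854492)
stand [720 721  35  25  34   6   1  24   1   0   0   4   7  74]
  0.008 85 [ 0.4881 -0.1193  0.0167] [ 0.4542 -0.1553  0.008 ] [ 0.5296 -0.097   0.0299] ((491.1825256347656, -125.4693832397461), (51.41511917114258, 64.71773529052734), 69.72583770751953)
  0.03 41 [ 0.4868 -0.1183  0.0346] [ 0.4707 -0.1345  0.0302] [ 0.5075 -0.1086  0.0511] ((487.36944580078125, -118.82572937011719), (40.441009521484375, 23.154869079589844), 21.54636001586914)
  0.06 110 [ 0.4887 -0.1218  0.1113] [ 0.4767 -0.1363  0.0604] [ 0.5028 -0.1117  0.1298] ((489.6227722167969, -123.74457550048828), (23.215559005737305, 24.921417236328125), 77.27670288085938)
lying [657 414 107  13   0
[... 204 characters left out ...]
44922), 71.28437805175781)
vial [158  87   0   0   0  13  17  24  51   0   0   0   0   0]
  0.03 30 [0.4276 0.0082 0.0503] [ 0.4142 -0.0065  0.0455] [0.4446 0.0239 0.0549] ((428.533447265625, 7.603326797485352), (30.89189910888672, 29.639501571655273), 26.78523826599121)
  0.06 75 [0.429  0.0081 0.0707] [ 0.4171 -0.0033  0.0671] [0.4414 0.0212 0.0741] ((428.9397277832031, 8.259151458740234), (24.198659896850586, 24.180606842041016), 26.144092559814453)
tub [120  87   1   1  28 101   0   0   0   0   0   0   0   0]
  0.03 129 [0.5521 0.0084 0.0416] [ 0.5352 -0.0094  0.0307] [0.5688 0.0244 0.0475] ((551.8739013671875, 7.552746772766113), (33.32068634033203, 33.96242141723633), 1.72981595993042)
```

View pics/c1.png

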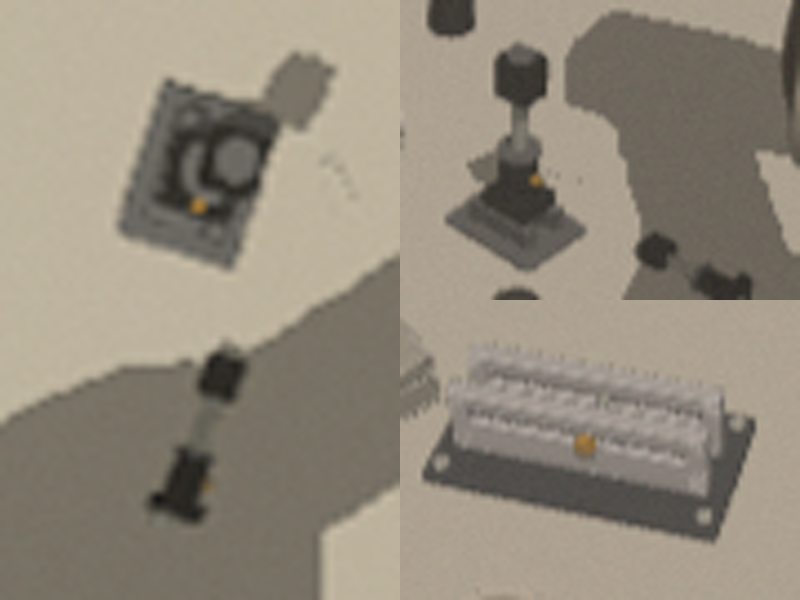

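The crops confirm it. The upright probe has a black head, thin stem and barrel, and its brass stud is at the robot side (-x). The smaller probe is lying down. In the scene crop, a brass bar nut shows outside the near (+y) rail of the grey fixture, near scene pixel (242,283). Next I'll fit the poses by model projection in both cameras.

```bash
cat > fit.py <<'E'
from h import *
from scipy.optimize import minimize
def box(x0,x1,y0,y1,z0,z1): return np.array([[x,y,z] for x in(x0,x1) for y in(y0,y1) for z in(z0,z1)])
def cyl(r,z0,z1): a=np.linspace(0,6.283,24); return np.array([[r*np.cos(t),r*np.sin(t),z] for t in a for z in(z0,z1)])
def place(pts,p): c,s=np.cos(p[2]),np.sin(p[2]); return pts@np.array([[c,s,0],[-s,c,0],[0,0,1]])+[p[0],p[1],0]
FIX=[[box(-.075,.075,-.038,.038,0,.008)],[box(-.065,.065,8e-3,18e-3,.008,.048),box(-.065,.065,-18e-3,-8e-3,.008,.048)]]
STAND=[[box(-.035,.035,-.027,.027,0,.006)]]
def probe(z): return [[box(-.017,.017,-.015,.015,z,z+.012),cyl(.013,z+.012,z+.044)],[box(-.012,.012,-.011,.011,z+.08,z+.108)]]
def cost(p,models,views):
    e=0
    for n,im,(u0,v0,u1,v1) in views:
        S=4; lab=np.zeros(((v1-v0)*S,(u1-u0)*S),np.uint8)
        for k,cl in enumerate(models,1):
            for b in cl:
                q=(proj(n,place(b,p))-[u0-.5,v0-.5])*S
                cv2.fillConvexPoly(lab,cv2.convexHull(np.round(q*16).astype(np.int32)),k,shift=4)
        I=cv2.resize(im[v0:v1,u0:u1],None,fx=S,fy=S,interpolation=cv2.INTER_CUBIC).astype(float)
        for k in range(len(models)+1):
            m=I[lab==k]
            if len(m): e+=np.minimum(np.abs(m-np.median(m,0)),60).sum()/S/S
    return e
def fit(p0,models,views):
    best=None
    for da in(-.1,0,.1):
        s=np.array([p0+np.array(v) for v in([0,0,da],[.008,0,da],[0,.008,da],[0,0,da+.12])])
        r=minimize(cost,s[0],(models,views),'Nelder-Mead',options=dict(initial_simplex=s,xatol=1e-4,fatol=.1))
        if best is None or r.fun<best.fun: best=r
    return best.x,best.fun
E
python3 - <<'E'
from fit import *
ims={n:cv2.imread(f"pics/{n}0.png") for n in("top","scene")}
def win(n,c,r):
    u,v=proj(n,c)[0].astype(int); return (n,ims[n],(u-r,v-r,u+r,v+r))
for nm,c,a,M,r in(("fix",[.505,.18,.03],.17,FIX,48),("probe",[.489,-.121,.06],-.33,probe(.02),30),("stand",[.489,-.121,.01],-.33,STAND,28)):
    vs=[win("top",c,r),win("scene",c,r+10)]
    for sub in(vs[:1],vs[1:],vs):
        x,f=fit(np.array([c[0],c[1],a]),M,sub); print(nm,len(sub),sub[0][0],x.round(4),round(f))
    print(proj("top",c),proj("scene",c))
# nut
im=ims["scene"].astype(int); b,g,r_=im[...,0],im[...,1],im[...,2]
m=((r_-b)>70)&(r_>120); m[:, :200]=0; m[:,290:]=0; m[:250]=0; m[330:]=0
v,u=np.nonzero(m); print("nut",u,v)
o=robot.get_obs(); q=o["tcp_rot"]; print(R.from_quat([q[1],q[2],q[3],q[0]]).as_matrix().round(3))
E
```

```text
fix 1 top [0.4907 0.1768 0.2184] 247801
fix 1 scene [0.4891 0.1779 0.2113] 349914Traceback (most recent call last):
  File "<stdin>", line 8, in <module>
  File "fit.py", line 26, in fit
    r=minimize(cost,s[0],(models,views),'Nelder-Mead',options=dict(initial_simplex=s,xatol=1e-4,fatol=.1))
    res = _minimize_neldermead(fun, x0, args, callback, bounds=bounds,
                               **options)
    fxcc = func(xcc)
    fx = function(np.copy(x), *(wrapper_args + args))
  File "fit.py", line 15, in cost
    q=(proj(n,place(b,p))-[u0-.5,v0-.5])*S
       ~~~~^^^^^^^^^^^^^^
  File "h.py", line 14, in proj
    K,D,t,Rm=cal(n)
             ~~~^^^
  File "h.py", line 5, in cal
    c=robot.get_calibration(n); q=c["attitude"]; Rm=R.from_quat([q[1],q[2],q[3],q[0]]).as_matrix() if len(np.ravel(q))==4 else np.array(q)
ValueError: time passes only in moves, steps and waits
```

```bash
sed -i 's/^def cal(n)/import functools\n@functools.cache\ndef cal(n)/' h.py
python3 - <<'E'
from fit import *
ims={n:cv2.imread(f"pics/{n}0.png") for n in("top","scene")}
def win(n,c,r):
    u,v=proj(n,c)[0].astype(int); return (n,ims[n],(u-r,v-r,u+r,v+r))
for nm,c,a,M,r in(("fix",[.490,.177,.03],.215,FIX,48),("probe",[.489,-.121,.06],-.33,probe(.02),30),("stand",[.489,-.121,.01],-.33,STAND,28)):
    vs=[win("top",c,r),win("scene",c,r)]
    for sub in(vs[:1],vs[1:],vs):
        x,f=fit(np.array([c[0],c[1],a]),M,sub); print(nm,len(sub),sub[0][0],x.round(4),round(f))
im=ims["scene"].astype(int); b,g,r_=im[...,0],im[...,1],im[...,2]
m=((r_-b)>70)&(r_>120); m[:, :200]=0; m[:,290:]=0; m[:250]=0; m[330:]=0
v,u=np.nonzero(m); print("nut",u,v)
o=robot.get_obs(); q=o["tcp_rot"]; print(R.from_quat([q[1],q[2],q[3],q[0]]).as_matrix().round(3))
E
```

```text
fix 1 top [0.4907 0.1768 0.2193] 229458
fix 1 scene [0.4891 0.1779 0.2099] 174927
fix 2 top [0.4899 0.1772 0.2197] 408156
probe 1 top [ 0.4831 -0.1103 -0.2949] 125913
probe 1 scene [ 0.4879 -0.1189 -0.1383] 184059
probe 2 top [ 0.4858 -0.1143 -0.0722] 313532
stand 1 top [ 0.4941 -0.1276 -0.3183] 78613
stand 1 scene [ 0.4911 -0.1257 -0.3213] 122409
stand 2 top [ 0.4932 -0.1271 -0.3251] 202686
nut [240 241 242 240 241 242 243 240 241 242] [281 281 281 282 282 282 282 283 283 283]
[[-0.964 -0.     0.266]
 [-0.266  0.002 -0.964]
 [-0.    -1.    -0.002]]
```

Emit:
{"api": "play_rows", "payload": {
  "deltas": [
    {"dx":-0.0395,"dz":-0.0294,"jaw":0},
    {"dx":-0.0395,"dz":-0.0294},
    {"dx":-0.0395,"dz":-0.0294},
    {"dx":-0.0395,"dz":-0.0294},
    {"dx":-0.0395,"dz":-0.0294},
    {"dx":-0.0395,"dz":-0.0294},
    {"dx":-0.0395,"dz":-0.0294},
    {"dx":-0.0395,"dz":-0.0294},
    {"dx":-0.0395,"dz":-0.0294},
    {"dx":-0.0395,"dz":-0.0294}
  ]
}}

```text
invalid input
```

Emit:
{"api": "play_rows", "payload": {
  "deltas": [
    {"ay":-1.4},
    {"ay":-1.4},
    {"ay":-1.4},
    {"ay":-1.4},
    {"ay":-1.4},
    {"ay":-1.4},
    {"ay":-1.4},
    {"ay":-1.4},
    {"ay":0},
    {"ay":0}
  ]
}}

```text
invalid input
```

```bash
cat >> fit.py <<'E'
def st():
    o=robot.get_obs(); q=o["tcp_rot"]; M=R.from_quat([q[1],q[2],q[3],q[0]]).as_matrix(); return o,M
def goto(x,y,z,yaw):
    o,M=st(); d=M.T@(np.array([x,y,z])-o["ee_pos"])
    cur=np.arctan2(M[1,2],M[0,2]); da=(yaw-cur+np.pi/2)%np.pi-np.pi/2
    Rw=np.array([[-np.sin(yaw)*1,0,np.cos(yaw)],[np.cos(yaw),0,np.sin(yaw)],[0,-1,0]])  # x=y cross z
    Rw[:,0]=np.cross(Rw[:,1],Rw[:,2])
    if np.cos(cur-yaw)<0: Rw[:,0]*=-1;Rw[:,2]*=-1
    rv=R.from_matrix(M.T@Rw).as_rotvec(degrees=True)/5
    print("t",round(o["clock"],2),"pos",o["ee_pos"].round(4),"yaw",round(cur,4),"F",o["wrist_force"].round(2),"gap",round(o["finger_gap"]*92,1))
    print("tool delta mm",(d*1000).round(1),"turn units",rv.round(3))
E
python3 - <<'E'
from fit import *
x=goto(.489,-.1225,.285,-.32)
print(robot.get_obs()["joint_pos"].round(3))
im,d,P=grab("scene","s1"); 
# nut ray -> plane y_f=.021
K,D,t,Rm=cal("scene"); f=np.array([.490,.1772,.215])
for uv in([241.2,282.1],):
    q=cv2.undistortPoints(np.array([[uv]]),K,D)[0,0]; r=Rm@[q[0],q[1],1]
    c,s=np.cos(f[2]),np.sin(f[2]); L=np.array([[c,s,0],[-s,c,0],[0,0,1]])
    a=L@(t-[f[0],f[1],0]); b=L@r
    for y in(.019,.021,.023,.025): print(y,(a+b*(y-a[1])/b[1]).round(4))
t0=cv2.imread("pics/top0.png")
a=cv2.resize(t0[175:245,180:240],(480,560),interpolation=cv2.INTER_CUBIC)
b=cv2.resize(im[150:230,270:350,::-1],(320,320),interpolation=cv2.INTER_CUBIC)
cv2.imwrite("pics/c2.png",np.hstack([a,np.vstack([b,np.zeros((240,320,3),np.uint8)])]))
E
```

```text
t 0.1 pos [ 0.1527 -0.5541  0.4038] yaw -1.3019 F [ 0.77  0.52 -0.42] gap 92.0
tool delta mm [-438.8  119.5 -326.6] turn units [  0.016 -11.252  -0.013]
[-1.512  0.159  1.598  0.     1.386 -0.21 ]
0.019 [-0.006   0.019   0.0291]
0.021 [-0.0069  0.021   0.0316]
0.023 [-0.0078  0.023   0.0342]
0.025 [-0.0087  0.025   0.0367]
```

View pics/c2.png

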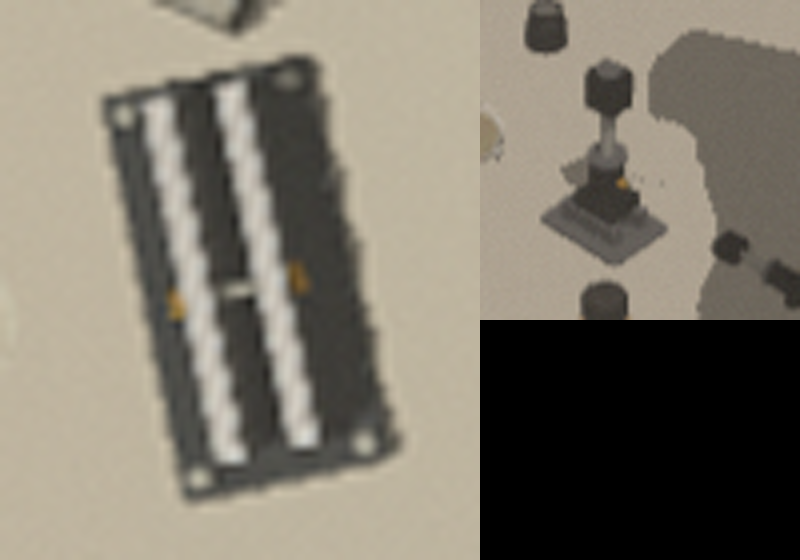

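The crop shows the bar crossing the channel at top pixel (209.5,210.4), with brass nuts on both sides. The nut ray puts the bar at fixture x of about -8 mm. Both moves were refused as invalid input, so I'll try a single row with all fields filled in.

Emit:
{"api": "play_rows", "payload": {
  "deltas": [
    {"dx":-0.0395,"dy":0,"dz":-0.0294,"ax":0,"ay":0,"az":0,"jaw":0}
  ],
  "squeeze": 20
}}

```text
clock: 0.25
ee_pos: [0.1809, -0.5175, 0.404]
tcp_rot: [-0.093, 0.093, -0.701, 0.701]
wrist_force: [1.3, 0.4, 0.2]
finger_gap: 1.0
```

Run:
```python
from fit import *
K,D,t,Rm=cal("top"); f=np.array([.490,.1772,.217])
c,s=np.cos(f[2]),np.sin(f[2]); L=np.array([[c,s,0],[-s,c,0],[0,0,1]])
for uv in([209.5,210.4],[201.5,212.4],[217,209]):
    q=cv2.undistortPoints(np.array([[uv]]),K,D)[0,0]; r=Rm@[q[0],q[1],1]
    print((L@(t+r*(.0345-t[2])/r[2]-[f[0],f[1],0])).round(4))
goto(.489,-.1225,.40,-.32)
```

```text
[-0.0052 -0.002   0.0345]
[-0.006   0.0209  0.0345]Traceback (most recent call last):
  File "<stdin>", line 5, in <module>
cv2.error: OpenCV(4.12.0) /io/opencv/modules/calib3d/src/undistort.dispatch.cpp:538: error: (-215:Assertion failed) npoints >= 0 && src.isContinuous() && (depth == CV_32F || depth == CV_64F) in function 'undistortPoints'
```

Emit:
{"api": "play_rows", "payload": {
  "deltas": [
    {"dx":-0.0395,"dy":0,"dz":-0.0294,"ax":0,"ay":0,"az":0,"jaw":0},
    {"dx":-0.0395,"dy":0,"dz":-0.0294,"ax":0,"ay":0,"az":0,"jaw":0},
    {"dx":-0.0395,"dy":0,"dz":-0.0294,"ax":0,"ay":0,"az":0,"jaw":0},
    {"dx":-0.0395,"dy":0,"dz":-0.0294,"ax":0,"ay":0,"az":0,"jaw":0},
    {"dx":-0.0395,"dy":0,"dz":-0.0294,"ax":0,"ay":0,"az":0,"jaw":0},
    {"dx":-0.0395,"dy":0,"dz":-0.0294,"ax":0,"ay":0,"az":0,"jaw":0},
    {"dx":-0.0395,"dy":0,"dz":-0.0294,"ax":0,"ay":0,"az":0,"jaw":0},
    {"dx":-0.0395,"dy":0,"dz":-0.0294,"ax":0,"ay":0,"az":0,"jaw":0},
    {"dx":-0.0395,"dy":0,"dz":-0.0294,"ax":0,"ay":0,"az":0,"jaw":0}
  ]
}}

```text
clock: 1.15
ee_pos: [0.4562, -0.164, 0.4046]
tcp_rot: [-0.095, 0.095, -0.701, 0.701]
wrist_force: [1.0, -0.6, 1.1]
finger_gap: 1.001
```

Emit:
{"api": "play_rows", "payload": {
  "deltas": [
    {"dx":0,"dy":0,"dz":0,"ax":0,"ay":-1.4,"az":0,"jaw":0},
    {"dx":0,"dy":0,"dz":0,"ax":0,"ay":-1.4,"az":0,"jaw":0},
    {"dx":0,"dy":0,"dz":0,"ax":0,"ay":-1.4,"az":0,"jaw":0},
    {"dx":0,"dy":0,"dz":0,"ax":0,"ay":-1.4,"az":0,"jaw":0},
    {"dx":0,"dy":0,"dz":0,"ax":0,"ay":-1.4,"az":0,"jaw":0},
    {"dx":0,"dy":0,"dz":0,"ax":0,"ay":-1.4,"az":0,"jaw":0},
    {"dx":0,"dy":0,"dz":0,"ax":0,"ay":-1.4,"az":0,"jaw":0},
    {"dx":0,"dy":0,"dz":0,"ax":0,"ay":-1.45,"az":0,"jaw":0},
    {"dx":0,"dy":0,"dz":0,"ax":0,"ay":0,"az":0,"jaw":0},
    {"dx":0,"dy":0,"dz":0,"ax":0,"ay":0,"az":0,"jaw":0}
  ]
}}

```text
clock: 2.15
ee_pos: [0.4554, -0.166, 0.4045]
tcp_rot: [0.413, -0.413, 0.574, -0.574]
wrist_force: [-0.3, -0.5, 0.3]
finger_gap: 0.999
```

Run:
```python
from fit import *
goto(.489,-.1225,.40,-.32); print(robot.get_obs()["joint_pos"].round(3))
s0=cv2.imread("pics/scene0.png")
# head silhouette in scene, dark pixels
x,y=map(int,proj("scene",[.489,-.122,.114])[0]); w=s0[y-16:y+12,x-14:x+14].max(2)<75
n,l,stt,c=cv2.connectedComponentsWithStats(w.astype(np.uint8)); print((x,y),stt.tolist(),(c+[x-14,y-16]).round(2).tolist())
for X in([.485,-.1225,.114],[.489,-.1225,.114],[.489,-.118,.114]):
    h=[place(box(-.012,.012,-.011,.011,.1,.128),[X[0],X[1],-.32])]; q=proj("scene",h[0]); print(X,q.min(0).round(1),q.max(0).round(1))
```

```text
t 2.15 pos [ 0.4554 -0.166   0.4045] yaw -0.3233 F [-0.28 -0.46  0.27] gap 91.9
tool delta mm [-51.9   4.5  18.1] turn units [ 0.004 -0.037 -0.001]
[-0.599 -0.08   1.843  0.     1.379 -0.276]
(301, 171) [[0, 0, 28, 28, 657], [0, 0, 4, 8, 30], [10, 12, 11, 12, 97]] [[300.83, 168.34], [288.43, 158.27], [301.98, 172.73]]
[0.485, -0.1225, 0.114] [296.4 163.8] [309.7 180.5]
[0.489, -0.1225, 0.114] [295.  163.4] [308.2 180.1]
[0.489, -0.118, 0.114] [294.2 164.3] [307.5 181. ]
```

Emit:
{"api": "play_rows", "payload": {
  "deltas": [
    {"dx":-0.026,"dy":0,"dz":0.009,"ax":0,"ay":0,"az":0,"jaw":0},
    {"dx":-0.026,"dy":0,"dz":0.009,"ax":0,"ay":0,"az":0,"jaw":0},
    {"dx":0,"dy":0,"dz":0,"ax":0,"ay":0,"az":0,"jaw":0},
    {"dx":0,"dy":0.03,"dz":0,"ax":0,"ay":0,"az":0,"jaw":0},
    {"dx":0,"dy":0.03,"dz":0,"ax":0,"ay":0,"az":0,"jaw":0},
    {"dx":0,"dy":0.03,"dz":0,"ax":0,"ay":0,"az":0,"jaw":0},
    {"dx":0,"dy":0.018,"dz":0,"ax":0,"ay":0,"az":0,"jaw":0},
    {"dx":0,"dy":0.01,"dz":0,"ax":0,"ay":0,"az":0,"jaw":0},
    {"dx":0,"dy":0,"dz":0,"ax":0,"ay":0,"az":0,"jaw":0},
    {"dx":0,"dy":0,"dz":0,"ax":0,"ay":0,"az":0,"jaw":0}
  ]
}}

```text
clock: 3.15
ee_pos: [0.4892, -0.1227, 0.2876]
tcp_rot: [-0.414, 0.413, -0.573, 0.574]
wrist_force: [0.3, 0.0, 0.6]
finger_gap: 1.001
```

Run:
```python
from fit import *
goto(.489,-.1225,.285,-.32)
im,d,P=grab("scene","s2"); im2,d2,P2=grab("top","t2")
a=cv2.resize(im[110:240,240:370,::-1],(400,400),interpolation=cv2.INTER_CUBIC)
b=cv2.resize(im2[170:240,280:350,::-1],(400,400),interpolation=cv2.INTER_CUBIC)
cv2.imwrite("pics/c3.png",np.hstack([a,b]))
```

```text
t 3.15 pos [ 0.4892 -0.1227  0.2876] yaw -0.321 F [0.34 0.01 0.56] gap 92.1
tool delta mm [-0.2  2.6 -0.2] turn units [-0.015 -0.011  0.004]
```

View pics/c3.png

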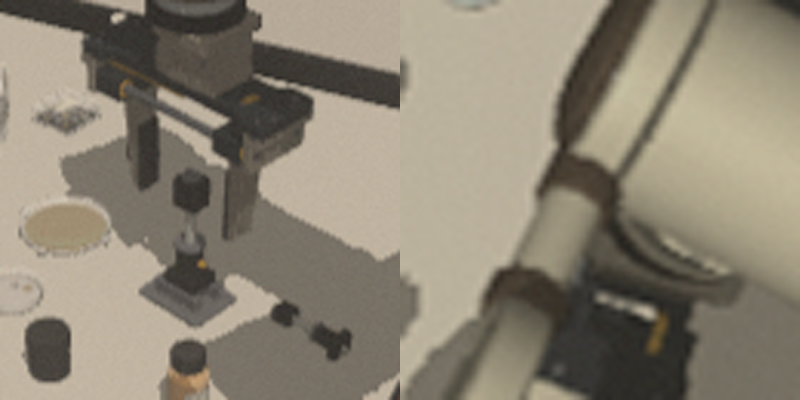

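The head, at crop (190,190), sits between the open fingers, so I'll close.

Emit:
{"api": "play_rows", "payload": {
  "deltas": [
    {"dx":0,"dy":0,"dz":0,"ax":0,"ay":0,"az":0,"jaw":0.6},
    {"dx":0,"dy":0,"dz":0,"ax":0,"ay":0,"az":0,"jaw":0.7},
    {"dx":0,"dy":0,"dz":0,"ax":0,"ay":0,"az":0,"jaw":0.8},
    {"dx":0,"dy":0,"dz":0,"ax":0,"ay":0,"az":0,"jaw":1},
    {"dx":0,"dy":0,"dz":0,"ax":0,"ay":0,"az":0,"jaw":1},
    {"dx":0,"dy":0,"dz":0,"ax":0,"ay":0,"az":0,"jaw":1},
    {"dx":0,"dy":0,"dz":0,"ax":0,"ay":0,"az":0,"jaw":1},
    {"dx":0,"dy":0,"dz":0,"ax":0,"ay":0,"az":0,"jaw":1}
  ],
  "squeeze": 20
}}

```text
clock: 4.05
ee_pos: [0.4889, -0.1223, 0.2867]
tcp_rot: [0.414, -0.414, 0.573, -0.573]
wrist_force: [-0.3, -0.8, -0.6]
finger_gap: 0.326
```

Emit:
{"api": "play_rows", "payload": {
  "deltas": [
    {"dx":0,"dy":0,"dz":0,"ax":0,"ay":0,"az":0,"jaw":1},
    {"dx":0,"dy":-0.01,"dz":0,"ax":0,"ay":0,"az":0,"jaw":1},
    {"dx":0,"dy":-0.02,"dz":0,"ax":0,"ay":0,"az":0,"jaw":1},
    {"dx":0,"dy":-0.03,"dz":0,"ax":0,"ay":0,"az":0,"jaw":1},
    {"dx":0,"dy":-0.03,"dz":0,"ax":0,"ay":0,"az":0,"jaw":1},
    {"dx":0,"dy":0,"dz":0,"ax":0,"ay":0,"az":0,"jaw":1},
    {"dx":0,"dy":0,"dz":0,"ax":0,"ay":0,"az":0,"jaw":1}
  ]
}}

```text
clock: 4.75
ee_pos: [0.4889, -0.1223, 0.377]
tcp_rot: [-0.414, 0.414, -0.573, 0.574]
wrist_force: [0.2, 0.7, -1.6]
finger_gap: 0.261
```

Run:
```python
from fit import *
goto(.45,.166,.378,.217)
```

```text
t 4.75 pos [ 0.4889 -0.1223  0.377 ] yaw -0.3202 F [ 0.22  0.65 -1.58] gap 24.0
tool delta mm [-261.4   -1.2 -127.6] turn units [-1.100e-02 -6.156e+00  5.000e-03]
```

Emit:
{"api": "play_rows", "payload": {
  "deltas": [
    {"dx":-0.0168,"dy":0,"dz":-0.0075,"ax":0,"ay":0,"az":0,"jaw":1},
    {"dx":-0.0335,"dy":0,"dz":-0.0151,"ax":0,"ay":0,"az":0,"jaw":1},
    {"dx":-0.0335,"dy":0,"dz":-0.0151,"ax":0,"ay":0,"az":0,"jaw":1},
    {"dx":-0.0335,"dy":0,"dz":-0.0151,"ax":0,"ay":0,"az":0,"jaw":1},
    {"dx":-0.0335,"dy":0,"dz":-0.0151,"ax":0,"ay":0,"az":0,"jaw":1},
    {"dx":-0.0335,"dy":0,"dz":-0.0151,"ax":0,"ay":0,"az":0,"jaw":1},
    {"dx":-0.0335,"dy":0,"dz":-0.0151,"ax":0,"ay":0,"az":0,"jaw":1},
    {"dx":-0.0335,"dy":0,"dz":-0.0151,"ax":0,"ay":0,"az":0,"jaw":1},
    {"dx":-0.0168,"dy":0,"dz":-0.0075,"ax":0,"ay":0,"az":0,"jaw":1},
    {"dx":0,"dy":0,"dz":0,"ax":0,"ay":0,"az":0,"jaw":1}
  ]
}}

```text
clock: 5.75
ee_pos: [0.4576, 0.172, 0.3745]
tcp_rot: [0.414, -0.416, 0.573, -0.572]
wrist_force: [0.8, -0.6, -1.2]
finger_gap: 0.258
```

Emit:
{"api": "play_rows", "payload": {
  "deltas": [
    {"dx":0,"dy":0,"dz":0,"ax":0,"ay":-0.6,"az":0,"jaw":1},
    {"dx":0,"dy":0,"dz":0,"ax":0,"ay":-1.24,"az":0,"jaw":1},
    {"dx":0,"dy":0,"dz":0,"ax":0,"ay":-1.24,"az":0,"jaw":1},
    {"dx":0,"dy":0,"dz":0,"ax":0,"ay":-1.24,"az":0,"jaw":1},
    {"dx":0,"dy":0,"dz":0,"ax":0,"ay":-1.24,"az":0,"jaw":1},
    {"dx":0,"dy":0,"dz":0,"ax":0,"ay":-0.6,"az":0,"jaw":1},
    {"dx":0,"dy":0,"dz":0,"ax":0,"ay":0,"az":0,"jaw":1},
    {"dx":0,"dy":0,"dz":0,"ax":0,"ay":0,"az":0,"jaw":1}
  ]
}}

```text
clock: 6.55
ee_pos: [0.4586, 0.1695, 0.3757]
tcp_rot: [-0.55, 0.551, -0.444, 0.443]
wrist_force: [-0.1, 0.7, -1.7]
finger_gap: 0.259
```

Run:
```python
from fit import *
goto(.4587,.1703,.334,.217)
im,d,P=grab("scene","s3")
a=cv2.resize(im[180:310,180:310,::-1],(600,600),interpolation=cv2.INTER_CUBIC)
cv2.imwrite("pics/c4.png",a)
```

```text
t 6.55 pos [0.4586 0.1695 0.3757] yaw 0.2151 F [-0.08  0.7  -1.74] gap 23.9
tool delta mm [-0.8 41.7  0.4] turn units [ 0.021 -0.022  0.001]
```

View pics/c4.png

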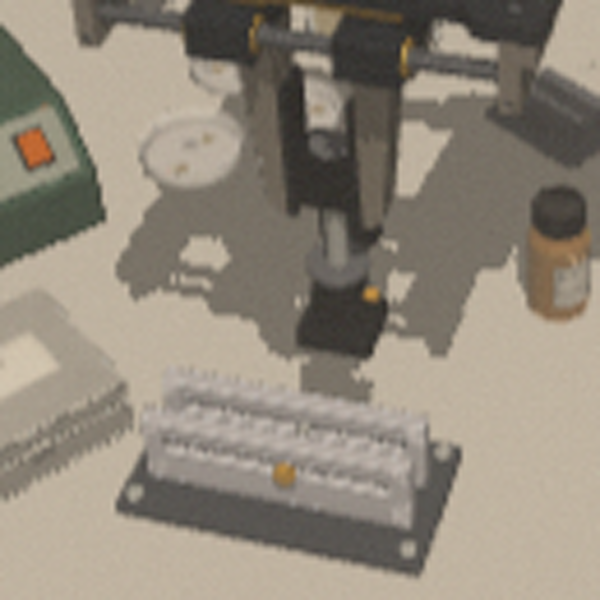

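The probe hangs upright with its foot at crop (343,320), aligned with the fixture and its stud at the back. I'll check where the foot sits in the grip.

Run:
```python
from fit import *
im=cv2.imread("pics/s3.png")
z=.109; b=box(-.017,.017,-.015,.015,z,z+.012); q=proj("scene",place(b,[.4586,.1695,.215])); print(q.min(0),q.max(0)); print(q.round(1).tolist())
# free z fit
def c(p):
    u0,v0,u1,v1=240,241,270,264
    S=8; lab=np.zeros(((v1-v0)*S,(u1-u0)*S),np.uint8)
    qq=(proj("scene",place(box(-.017,.017,-.015,.015,p[3],p[3]+.012),p[:3]))-[u0-.5,v0-.5])*S
    cv2.fillConvexPoly(lab,cv2.convexHull(np.round(qq*16).astype(np.int32)),1,shift=4)
    I=cv2.resize(im[v0:v1,u0:u1].max(2),None,fx=S,fy=S,interpolation=cv2.INTER_CUBIC).astype(float)
    T=np.where(I<72,1,0)
    # ignore area of barrel above
    W=np.ones_like(I); W[:int((252-v0)*S)]=0
    return ((T!=lab)*W).sum()/64
x0=np.array([.4586,.1695,.215,.109])
for dy in np.arange(-.008,.009,.002): print(round(dy,3),[round(c(x0+[dy*-np.sin(.215)+dx*np.cos(.215),dy*np.cos(.215)+dx*np.sin(.215),0,0]),1) for dx in(-.006,-.004,-.002,0,.002,.004,.006)])
for da in(-.3,-.2,-.1,0,.1,.2,.3): print(da,c(x0+[0,0,da,0]))
```

```text
[243.1447728  240.89054058] [264.00069494 258.34982415]
[[264.0, 248.0], [263.8, 243.8], [259.7, 258.3], [259.4, 254.2], [248.2, 245.1], [247.9, 240.9], [243.5, 255.3], [243.1, 251.1]]
-0.008 [np.float64(47.8), np.float64(41.6), np.float64(35.8), np.float64(30.5), np.float64(26.0), np.float64(29.7), np.float64(34.0)]
-0.006 [np.float64(40.2), np.float64(32.8), np.float64(25.6), np.float64(18.8), np.float64(15.1), np.float64(20.0), np.float64(25.7)]
-0.004 [np.float64(33.1), np.float64(24.3), np.float64(15.9), np.float64(8.5), np.float64(5.3), np.float64(11.3), np.float64(18.4)]
-0.002 [np.float64(41.5), np.float64(32.4), np.float64(23.6), np.float64(18.3), np.float64(15.3), np.float64(21.0), np.float64(28.7)]
0.0 [np.float64(53.0), np.float64(44.4), np.float64(35.5), np.float64(32.1), np.float64(28.7), np.float64(34.8), np.float64(41.8)]
0.002 [np.float64(65.8), np.float64(56.2), np.float64(49.7), np.float64(46.0), np.float64(42.7), np.float64(48.3), np.float64(55.9)]
0.004 [np.float64(78.3), np.float64(69.4), np.float64(63.6), np.float64(60.2), np.float64(56.7), np.float64(62.6), np.float64(69.6)]
0.006 [np.float64(91.6), np.float64(82.9), np.float64(78.1), np.float64(74.1), np.float64(71.1), np.float64(76.7), np.float64(83.8)]
0.008 [np.float64(105.8), np.float64(97.3), np.float64(92.0), np.float64(88.8), np.float64(85.0), np.float64(91.0), np.float64(96.8)]
-0.3 29.78125
-0.2 30.5625
-0.1 31.53125
0 32.09375
0.1 32.046875
0.2 31.578125
0.3 33.609375
```

Two independent measures put the foot about 4 mm toward -y in the grip: the image fit, and the stand centre against the grasp point. I'll shift +5 mm in fixture y and descend to just above the rails.

Emit:
{"api": "play_rows", "payload": {
  "deltas": [
    {"dx":-0.005,"dy":0,"dz":0,"ax":0,"ay":0,"az":0,"jaw":1},
    {"dx":0,"dy":0.01,"dz":0,"ax":0,"ay":0,"az":0,"jaw":1},
    {"dx":0,"dy":0.015,"dz":0,"ax":0,"ay":0,"az":0,"jaw":1},
    {"dx":0,"dy":0.015,"dz":0,"ax":0,"ay":0,"az":0,"jaw":1},
    {"dx":0,"dy":0.008,"dz":0,"ax":0,"ay":0,"az":0,"jaw":1},
    {"dx":0,"dy":0.004,"dz":0,"ax":0,"ay":0,"az":0,"jaw":1},
    {"dx":0,"dy":0,"dz":0,"ax":0,"ay":0,"az":0,"jaw":1},
    {"dx":0,"dy":0,"dz":0,"ax":0,"ay":0,"az":0,"jaw":1}
  ]
}}

```text
clock: 7.4
ee_pos: [0.4579, 0.1751, 0.3252]
tcp_rot: [0.552, -0.551, 0.443, -0.443]
wrist_force: [-0.4, -0.6, -1.1]
finger_gap: 0.262
```

Run:
```python
from fit import *
goto(.4587,.1703,.3147,.217)
im,d,P=grab("scene","s4")
a=cv2.resize(im[200:300,190:290,::-1],(600,600),interpolation=cv2.INTER_CUBIC)
cv2.imwrite("pics/c5.png",a)
```

```text
t 7.4 pos [0.4579 0.1751 0.3252] yaw 0.2174 F [-0.39 -0.61 -1.14] gap 24.1
tool delta mm [ 4.9 10.5 -0.2] turn units [-0.011  0.004  0.001]
```

View pics/c5.png

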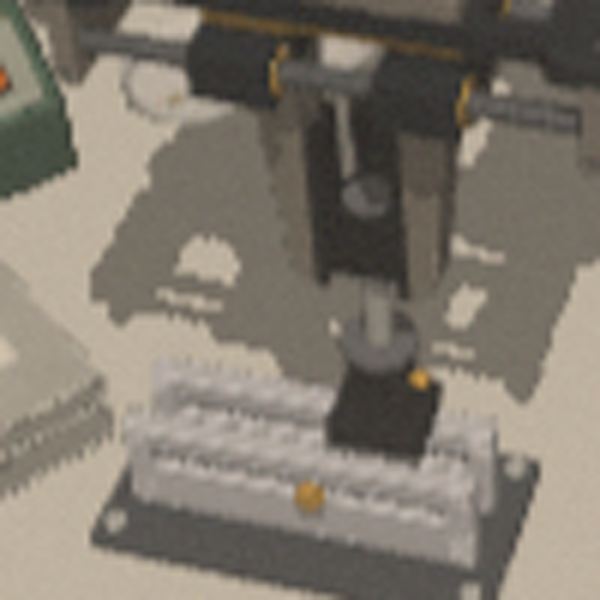

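```bash
cat > foot.py <<'E'
from fit import *
def foot(tag,z,bot=None):
    o,M=st(); im=cv2.imread(f"pics/{tag}.png"); yaw=np.arctan2(M[1,2],M[0,2])
    p0=np.array([o["ee_pos"][0],o["ee_pos"][1],yaw])
    q=proj("scene",place(box(-.017,.017,-.015,.015,z,z+.012),p0)); u0,v0=q.min(0).astype(int)-6; u1,v1=q.max(0).astype(int)+7
    S=8; I=cv2.resize(im[v0:v1,u0:u1].max(2),None,fx=S,fy=S,interpolation=cv2.INTER_CUBIC)<75
    best=[]
    for dy in np.arange(-.009,.007,.001):
        for dx in np.arange(-.006,.0065,.001):
            p=p0+[dx*np.cos(yaw)-dy*np.sin(yaw),dx*np.sin(yaw)+dy*np.cos(yaw),0]
            lab=np.zeros(I.shape,np.uint8)
            Q=(proj("scene",place(box(-.017,.017,-.015,.015,z,z+.012),p))-[u0-.5,v0-.5])*S
            cv2.fillConvexPoly(lab,cv2.convexHull(np.round(Q*16).astype(np.int32)),1,shift=4)
            m=np.arange(I.shape[0])>(np.median(Q[:,1]))-10*S/8
            c=((I!=lab)[m]).sum()/64; best.append((c,dx,dy,p))
    best.sort(key=lambda t:t[0])
    for c,dx,dy,p in best[:4]:
        for f in([.4891,.1779,.213],[.490,.1772,.217]):
            r=place(np.array([[p[0]-f[0],p[1]-f[1],0]]),[0,0,-f[2]])[0]
            print(round(c,1),"off",round(dx,4),round(dy,4),"in fixture",r[:2].round(4))
E
python3 - <<'E'
from foot import *
foot("s4",.0585); foot("s4",.0555)
E
```

```text
14.4 off 0.002 -0.003 in fixture [-0.029   0.0009]
14.4 off 0.002 -0.003 in fixture [-0.0298  0.0019]
15.5 off 0.001 -0.003 in fixture [-0.03    0.0009]
15.5 off 0.001 -0.003 in fixture [-0.0308  0.0019]
17.1 off 0.0 -0.003 in fixture [-0.031   0.0009]
17.1 off 0.0 -0.003 in fixture [-0.0318  0.0019]
17.5 off 0.003 -0.003 in fixture [-0.028   0.0009]
17.5 off 0.003 -0.003 in fixture [-0.0288  0.0019]
15.0 off 0.003 -0.006 in fixture [-0.028  -0.0021]
15.0 off 0.003 -0.006 in fixture [-0.0288 -0.0011]
15.2 off 0.003 -0.005 in fixture [-0.028  -0.0011]
15.2 off 0.003 -0.005 in fixture [-0.0288 -0.0001]
15.5 off 0.002 -0.006 in fixture [-0.029  -0.0021]
15.5 off 0.002 -0.006 in fixture [-0.0298 -0.0011]
16.3 off 0.002 -0.005 in fixture [-0.029  -0.0011]
16.3 off 0.002 -0.005 in fixture [-0.0298 -0.0001]
```

Emit:
{"api": "play_rows", "payload": {
  "deltas": [
    {"dx":0,"dy":0.002,"dz":0,"ax":0,"ay":0,"az":0,"jaw":1},
    {"dx":0,"dy":0.002,"dz":0,"ax":0,"ay":0,"az":0,"jaw":1},
    {"dx":0,"dy":0.002,"dz":0,"ax":0,"ay":0,"az":0,"jaw":1},
    {"dx":0,"dy":0.002,"dz":0,"ax":0,"ay":0,"az":0,"jaw":1},
    {"dx":0,"dy":0,"dz":0,"ax":0,"ay":0,"az":0,"jaw":1},
    {"dx":0,"dy":0,"dz":0,"ax":0,"ay":0,"az":0,"jaw":1}
  ]
}}

```text
clock: 8.05
ee_pos: [0.4576, 0.175, 0.3166]
tcp_rot: [-0.551, 0.551, -0.443, 0.443]
wrist_force: [0.1, 0.3, -1.6]
finger_gap: 0.26
```

Emit:
{"api": "play_rows", "payload": {
  "deltas": [
    {"dx":0,"dy":0.002,"dz":0,"ax":0,"ay":0,"az":0,"jaw":1},
    {"dx":0,"dy":0.002,"dz":0,"ax":0,"ay":0,"az":0,"jaw":1},
    {"dx":0,"dy":0.002,"dz":0,"ax":0,"ay":0,"az":0,"jaw":1},
    {"dx":0,"dy":0,"dz":0,"ax":0,"ay":0,"az":0,"jaw":1},
    {"dx":0,"dy":0,"dz":0,"ax":0,"ay":0,"az":0,"jaw":1},
    {"dx":0,"dy":0,"dz":0,"ax":0,"ay":0,"az":0,"jaw":1}
  ]
}}

```text
clock: 8.65
ee_pos: [0.4578, 0.1751, 0.311]
tcp_rot: [0.551, -0.551, 0.443, -0.443]
wrist_force: [0.8, 0.1, 1.5]
finger_gap: 0.261
```

Run:
```python
from foot import *
goto(.4587,.1703,.3147,.217)
grab("scene","s5"); foot("s5",.048); goto(.4587,.1703,.3147,.217); grab("scene","s6");goto(.4587,.1703,.3147,.217)
```

```text
t 8.65 pos [0.4578 0.1751 0.311 ] yaw 0.2173 F [0.81 0.06 1.48] gap 24.0
tool delta mm [ 4.9 -3.7 -0.1] turn units [-0.008  0.004  0.001]
13.3 off 0.002 -0.004 in fixture [-0.0292 -0.0002]
13.3 off 0.002 -0.004 in fixture [-0.0299  0.0008]
14.3 off 0.001 -0.004 in fixture [-0.0302 -0.0002]
14.3 off 0.001 -0.004 in fixture [-0.0309  0.0008]
15.2 off 0.003 -0.004 in fixture [-0.0282 -0.0002]
15.2 off 0.003 -0.004 in fixture [-0.0289  0.0008]
16.0 off 0.0 -0.004 in fixture [-0.0312 -0.0002]
16.0 off 0.0 -0.004 in fixture [-0.0319  0.0008]
t 8.7 pos [0.4578 0.1751 0.311 ] yaw 0.2173 F [0.52 0.99 0.96] gap 23.7
tool delta mm [ 4.8 -3.7 -0.1] turn units [-0.008  0.004  0.001]
t 8.75 pos [0.4578 0.1751 0.3109] yaw 0.2173 F [0.29 0.22 1.78] gap 24.2
tool delta mm [ 4.8 -3.8 -0.1] turn units [-0.008  0.003  0.001]
```

The foot rests on the rails at TCP z of about 0.3147, centred in y to about 1 mm. I'll press to about 19 mm.

Emit:
{"api": "play_rows", "payload": {
  "deltas": [
    {"dx":0,"dy":0.003,"dz":0,"ax":0,"ay":0,"az":0,"jaw":1},
    {"dx":0,"dy":0.003,"dz":0,"ax":0,"ay":0,"az":0,"jaw":1},
    {"dx":0,"dy":0.003,"dz":0,"ax":0,"ay":0,"az":0,"jaw":1},
    {"dx":0,"dy":0.003,"dz":0,"ax":0,"ay":0,"az":0,"jaw":1},
    {"dx":0,"dy":0.003,"dz":0,"ax":0,"ay":0,"az":0,"jaw":1},
    {"dx":0,"dy":0,"dz":0,"ax":0,"ay":0,"az":0,"jaw":1},
    {"dx":0,"dy":0,"dz":0,"ax":0,"ay":0,"az":0,"jaw":1},
    {"dx":0,"dy":0,"dz":0,"ax":0,"ay":0,"az":0,"jaw":1},
    {"dx":0,"dy":0,"dz":0,"ax":0,"ay":0,"az":0,"jaw":1}
  ]
}}

```text
clock: 9.65
ee_pos: [0.4578, 0.1751, 0.296]
tcp_rot: [0.551, -0.551, 0.443, -0.443]
wrist_force: [1.5, -0.1, 3.7]
finger_gap: 0.262
```

```bash
cat > avg.py <<'E'
from foot import *
def avg(n=4):
    F=[]
    for i in range(n):
        robot.grab_frame("scene"); o,M=st(); F.append(M.T@o["wrist_force"])
    print("tool-frame F",np.mean(F,0).round(2),"+-",np.std(F,0).round(2))
E
python3 - <<'E'
from avg import *
goto(.4587,.1703,.3147,.217); avg()
goto(.4587,.1703,.3147,.217)
im,d,P=grab("scene","s7"); foot("s7",.048)
# depth-based heights: head top
a=cv2.resize(im[200:300,190:290,::-1],(600,600),interpolation=cv2.INTER_CUBIC); cv2.imwrite("pics/c6.png",a)
E
```

```text
t 9.65 pos [0.4578 0.1751 0.296 ] yaw 0.2173 F [ 1.5  -0.1   3.68] gap 24.1
tool delta mm [  4.8 -18.7  -0.1] turn units [-0.009  0.003  0.001]
tool-frame F [ 0.04 -3.75  1.46] +- [0.23 0.59 0.52]
t 9.85 pos [0.4578 0.175  0.2959] yaw 0.2173 F [1.28 0.46 4.76] gap 24.3
tool delta mm [  4.8 -18.8  -0.1] turn units [-0.007  0.003  0.001]
12.0 off 0.002 -0.004 in fixture [-0.0292 -0.0002]
12.0 off 0.002 -0.004 in fixture [-0.0299  0.0008]
13.1 off 0.001 -0.004 in fixture [-0.0302 -0.0002]
13.1 off 0.001 -0.004 in fixture [-0.0309  0.0008]
14.9 off 0.0 -0.004 in fixture [-0.0312 -0.0002]
14.9 off 0.0 -0.004 in fixture [-0.0319  0.0008]
15.2 off 0.003 -0.004 in fixture [-0.0282 -0.0002]
15.2 off 0.003 -0.004 in fixture [-0.0289  0.0008]
```

View pics/c6.png

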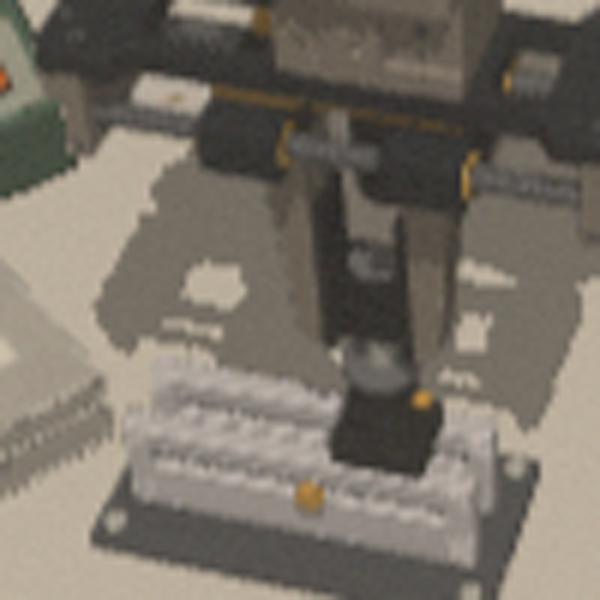

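The plunger is pressed: tool force of about 3.75 N fits roughly 18 mm. Now I'll slide along +x, checking the force.

Emit:
{"api": "play_rows", "payload": {
  "deltas": [
    {"dx":0,"dy":0,"dz":0.002,"ax":0,"ay":0,"az":0,"jaw":1},
    {"dx":0,"dy":0,"dz":0.002,"ax":0,"ay":0,"az":0,"jaw":1},
    {"dx":0,"dy":0,"dz":0.002,"ax":0,"ay":0,"az":0,"jaw":1},
    {"dx":0,"dy":0,"dz":0.002,"ax":0,"ay":0,"az":0,"jaw":1},
    {"dx":0,"dy":0,"dz":0.002,"ax":0,"ay":0,"az":0,"jaw":1},
    {"dx":0,"dy":0,"dz":0,"ax":0,"ay":0,"az":0,"jaw":1}
  ]
}}

```text
clock: 10.5
ee_pos: [0.4676, 0.1772, 0.2956]
tcp_rot: [-0.551, 0.551, -0.443, 0.443]
wrist_force: [-2.0, -1.2, 3.7]
finger_gap: 0.259
```

Run:
```python
from avg import *
goto(.4587,.1703,.3147,.217); avg(6)
grab("scene","s8"); foot("s8",.048)
```

```text
t 10.5 pos [0.4676 0.1772 0.2956] yaw 0.2173 F [-1.97 -1.2   3.71] gap 23.8
tool delta mm [  4.9 -19.1 -10.2] turn units [ 0.003  0.004 -0.001]
tool-frame F [-0.22 -4.04 -2.12] +- [0.41 0.3  0.3 ]
13.5 off 0.002 -0.004 in fixture [-0.0193 -0.0001]
13.5 off 0.002 -0.004 in fixture [-0.02    0.0009]
14.0 off 0.001 -0.004 in fixture [-0.0203 -0.0001]
14.0 off 0.001 -0.004 in fixture [-0.021   0.0009]
15.8 off 0.0 -0.004 in fixture [-0.0213 -0.0001]
15.8 off 0.0 -0.004 in fixture [-0.022   0.0009]
17.0 off 0.002 -0.005 in fixture [-0.0193 -0.0011]
17.0 off 0.002 -0.005 in fixture [-0.02   -0.0001]
```

Emit:
{"api": "play_rows", "payload": {
  "deltas": [
    {"dx":0,"dy":0,"dz":0.001,"ax":0,"ay":0,"az":0,"jaw":1},
    {"dx":0,"dy":0,"dz":0.001,"ax":0,"ay":0,"az":0,"jaw":1},
    {"dx":0,"dy":0,"dz":0,"ax":0,"ay":0,"az":0,"jaw":1}
  ]
}}

```text
clock: 11.15
ee_pos: [0.4694, 0.1776, 0.2957]
tcp_rot: [-0.551, 0.551, -0.443, 0.443]
wrist_force: [-2.4, -0.1, 3.6]
finger_gap: 0.258
```

Run:
```python
from avg import *
goto(.4587,.1703,.3147,.217); avg(6)
```

```text
t 11.15 pos [0.4694 0.1776 0.2957] yaw 0.2173 F [-2.4  -0.09  3.61] gap 23.7
tool delta mm [  4.9 -19.  -12. ] turn units [ 0.001  0.003 -0.   ]
tool-frame F [ 0.29 -3.62 -2.03] +- [0.62 0.4  0.61]
```

Emit:
{"api": "play_rows", "payload": {
  "deltas": [
    {"dx":0,"dy":0,"dz":0.001,"ax":0,"ay":0,"az":0,"jaw":1},
    {"dx":0,"dy":0,"dz":0.0,"ax":0,"ay":0,"az":0,"jaw":1},
    {"dx":0,"dy":0,"dz":0,"ax":0,"ay":0,"az":0,"jaw":1}
  ]
}}

```text
clock: 11.75
ee_pos: [0.4704, 0.1778, 0.2957]
tcp_rot: [0.551, -0.551, 0.443, -0.443]
wrist_force: [-2.0, -0.7, 4.3]
finger_gap: 0.264
```

Run:
```python
from avg import *
goto(.4587,.1703,.3147,.217); avg(6)
```

```text
t 11.75 pos [0.4704 0.1778 0.2957] yaw 0.2173 F [-1.99 -0.71  4.32] gap 24.3
tool delta mm [  4.8 -19.  -13. ] turn units [-0.001  0.003 -0.   ]
tool-frame F [-0.18 -4.01 -1.99] +- [0.49 0.3  0.4 ]
```

Steady at -2.0 N is sliding friction; there is no bar contact yet.

Emit:
{"api": "play_rows", "payload": {
  "deltas": [
    {"dx":0,"dy":0,"dz":0.001,"ax":0,"ay":0,"az":0,"jaw":1},
    {"dx":0,"dy":0,"dz":0.001,"ax":0,"ay":0,"az":0,"jaw":1},
    {"dx":0,"dy":0,"dz":0.001,"ax":0,"ay":0,"az":0,"jaw":1},
    {"dx":0,"dy":0,"dz":0,"ax":0,"ay":0,"az":0,"jaw":1}
  ]
}}

```text
clock: 12.45
ee_pos: [0.4734, 0.1785, 0.2957]
tcp_rot: [0.551, -0.551, 0.443, -0.443]
wrist_force: [-2.3, 0.4, 4.0]
finger_gap: 0.258
```

Run:
```python
from avg import *
goto(.4587,.1703,.3147,.217); avg(8)
```

```text
t 12.45 pos [0.4734 0.1785 0.2957] yaw 0.2173 F [-2.26  0.37  3.98] gap 23.8
tool delta mm [  4.8 -19.  -16.1] turn units [-0.002  0.003 -0.   ]
tool-frame F [ 0.11 -3.45 -1.65] +- [0.54 0.32 0.74]
```

Emit:
{"api": "play_rows", "payload": {
  "deltas": [
    {"dx":0,"dy":0,"dz":0.001,"ax":0,"ay":0,"az":0,"jaw":1},
    {"dx":0,"dy":0,"dz":0.0,"ax":0,"ay":0,"az":0,"jaw":1}
  ]
}}

```text
clock: 13.05
ee_pos: [0.4742, 0.1787, 0.2956]
tcp_rot: [-0.551, 0.551, -0.443, 0.443]
wrist_force: [-2.4, -0.4, 3.6]
finger_gap: 0.262
```

Run:
```python
from avg import *
goto(.4587,.1703,.3147,.217); avg(8)
```

```text
t 13.05 pos [0.4742 0.1787 0.2956] yaw 0.2173 F [-2.38 -0.38  3.6 ] gap 24.1
tool delta mm [  4.9 -19.  -17. ] turn units [0.004 0.004 0.   ]
tool-frame F [-0.03 -3.76 -2.61] +- [0.24 0.54 0.65]
```

Emit:
{"api": "play_rows", "payload": {
  "deltas": [
    {"dx":0,"dy":0,"dz":0.001,"ax":0,"ay":0,"az":0,"jaw":1},
    {"dx":0,"dy":0,"dz":0.0,"ax":0,"ay":0,"az":0,"jaw":1}
  ]
}}

```text
clock: 13.65
ee_pos: [0.4753, 0.179, 0.2957]
tcp_rot: [0.551, -0.551, 0.443, -0.443]
wrist_force: [-2.1, -0.2, 4.2]
finger_gap: 0.26
```

Run:
```python
from avg import *
goto(.4587,.1703,.3147,.217); avg(10)
```

```text
t 13.65 pos [0.4753 0.179  0.2957] yaw 0.2173 F [-2.09 -0.21  4.16] gap 23.9
tool delta mm [  4.9 -19.  -18.1] turn units [-0.001  0.003 -0.001]
tool-frame F [-0.22 -3.52 -2.17] +- [0.47 0.35 0.41]
```

Still only friction, so I'll continue in 1 mm steps.

Emit:
{"api": "play_rows", "payload": {
  "deltas": [
    {"dx":0,"dy":0,"dz":0.001,"ax":0,"ay":0,"az":0,"jaw":1},
    {"dx":0,"dy":0,"dz":0.0,"ax":0,"ay":0,"az":0,"jaw":1}
  ]
}}

```text
clock: 14.35
ee_pos: [0.4762, 0.1791, 0.2957]
tcp_rot: [-0.551, 0.551, -0.443, 0.443]
wrist_force: [-0.9, -0.8, 3.9]
finger_gap: 0.259
```

Run:
```python
from avg import *
goto(.4587,.1703,.3147,.217); avg(10)
```

```text
t 14.35 pos [0.4762 0.1791 0.2957] yaw 0.2173 F [-0.94 -0.83  3.94] gap 23.8
tool delta mm [  4.9 -19.  -19. ] turn units [ 0.002  0.003 -0.   ]
tool-frame F [ 0.   -3.87 -2.36] +- [0.36 0.32 0.37]
```

Emit:
{"api": "play_rows", "payload": {
  "deltas": [
    {"dx":0,"dy":0,"dz":0.001,"ax":0,"ay":0,"az":0,"jaw":1},
    {"dx":0,"dy":0,"dz":0.0,"ax":0,"ay":0,"az":0,"jaw":1}
  ]
}}

```text
clock: 15.05
ee_pos: [0.4772, 0.1793, 0.2957]
tcp_rot: [-0.551, 0.551, -0.443, 0.443]
wrist_force: [-2.9, -0.9, 4.2]
finger_gap: 0.263
```

Run:
```python
from avg import *
goto(.4587,.1703,.3147,.217); avg(10)
```

```text
t 15.05 pos [0.4772 0.1793 0.2957] yaw 0.2173 F [-2.89 -0.95  4.19] gap 24.2
tool delta mm [  4.8 -19.  -20. ] turn units [ 0.004  0.004 -0.   ]
tool-frame F [ 0.13 -4.07 -3.16] +- [0.57 0.38 0.42]
```

Emit:
{"api": "play_rows", "payload": {
  "deltas": [
    {"dx":0,"dy":0,"dz":0.0008,"ax":0,"ay":0,"az":0,"jaw":1},
    {"dx":0,"dy":0,"dz":0.0,"ax":0,"ay":0,"az":0,"jaw":1}
  ]
}}

```text
clock: 15.75
ee_pos: [0.4779, 0.1795, 0.2957]
tcp_rot: [-0.551, 0.551, -0.443, 0.443]
wrist_force: [-2.9, -0.5, 4.8]
finger_gap: 0.26
```

Run:
```python
from avg import *
goto(.4587,.1703,.3147,.217); avg(10)
```

```text
t 15.75 pos [0.4779 0.1795 0.2957] yaw 0.2173 F [-2.93 -0.54  4.8 ] gap 23.9
tool delta mm [  4.9 -19.  -20.8] turn units [ 0.004  0.004 -0.   ]
tool-frame F [-0.03 -4.05 -3.55] +- [0.43 0.34 0.46]
```

Bar contact is confirmed: about 1.5 N over friction, so roughly 2 mm of shift. I'll back off 1 mm and ease the plunger up.

Emit:
{"api": "play_rows", "payload": {
  "deltas": [
    {"dx":0,"dy":0,"dz":-0.0005,"ax":0,"ay":0,"az":0,"jaw":1},
    {"dx":0,"dy":0,"dz":-0.0005,"ax":0,"ay":0,"az":0,"jaw":1},
    {"dx":0,"dy":0,"dz":0,"ax":0,"ay":0,"az":0,"jaw":1},
    {"dx":0,"dy":-0.001,"dz":0,"ax":0,"ay":0,"az":0,"jaw":1},
    {"dx":0,"dy":-0.001,"dz":0,"ax":0,"ay":0,"az":0,"jaw":1},
    {"dx":0,"dy":-0.001,"dz":0,"ax":0,"ay":0,"az":0,"jaw":1},
    {"dx":0,"dy":-0.001,"dz":0,"ax":0,"ay":0,"az":0,"jaw":1},
    {"dx":0,"dy":-0.0005,"dz":0,"ax":0,"ay":0,"az":0,"jaw":1},
    {"dx":0,"dy":0,"dz":0,"ax":0,"ay":0,"az":0,"jaw":1}
  ],
  "squeeze": 12
}}

```text
clock: 17.15
ee_pos: [0.4772, 0.1793, 0.3005]
tcp_rot: [0.552, -0.551, 0.443, -0.443]
wrist_force: [1.2, 0.7, 3.9]
finger_gap: 0.264
```

Run:
```python
from avg import *
goto(.4587,.1703,.3022,.217); avg(10)
```

```text
t 17.15 pos [0.4772 0.1793 0.3005] yaw 0.2172 F [1.22 0.72 3.91] gap 24.3
tool delta mm [  4.8  -1.7 -20. ] turn units [-0.014  0.003  0.002]
tool-frame F [-0.19 -3.59  1.73] +- [0.45 0.56 0.57]
```

Emit:
{"api": "play_rows", "payload": {
  "deltas": [
    {"dx":0,"dy":-0.0003,"dz":0,"ax":0,"ay":0,"az":0,"jaw":1},
    {"dx":0,"dy":0,"dz":0.0,"ax":0,"ay":0,"az":0,"jaw":1},
    {"dx":0,"dy":0,"dz":0.0,"ax":0,"ay":0,"az":0,"jaw":1}
  ],
  "squeeze": 8
}}

```text
clock: 17.95
ee_pos: [0.4769, 0.1793, 0.3004]
tcp_rot: [-0.551, 0.551, -0.443, 0.443]
wrist_force: [1.7, 0.2, 1.9]
finger_gap: 0.267
```

Run:
```python
from avg import *
goto(.4587,.1703,.3022,.217); avg(8)
```

```text
t 17.95 pos [0.4769 0.1793 0.3004] yaw 0.2173 F [1.67 0.18 1.92] gap 24.6
tool delta mm [  4.8  -1.8 -19.7] turn units [0.002 0.004 0.   ]
tool-frame F [ 0.29 -2.53  1.8 ] +- [0.64 0.54 0.19]
```

Force dropped while z barely changed, so the hook may be starting to catch. I'll slacken the grip to 3 N so the head can settle gently.

Emit:
{"api": "play_rows", "payload": {
  "deltas": [
    {"dx":0,"dy":0,"dz":0,"ax":0,"ay":0,"az":0,"jaw":1},
    {"dx":0,"dy":0,"dz":0.0,"ax":0,"ay":0,"az":0,"jaw":1},
    {"dx":0,"dy":0,"dz":0.0,"ax":0,"ay":0,"az":0,"jaw":1}
  ],
  "squeeze": 3
}}

```text
clock: 18.65
ee_pos: [0.4769, 0.1793, 0.3005]
tcp_rot: [-0.551, 0.551, -0.443, 0.443]
wrist_force: [1.3, -0.1, 3.0]
finger_gap: 0.265
```

Run:
```python
from avg import *
goto(.4587,.1703,.3022,.217); avg(8)
```

```text
t 18.65 pos [0.4769 0.1793 0.3005] yaw 0.2173 F [ 1.34 -0.07  3.  ] gap 24.4
tool delta mm [  4.9  -1.7 -19.7] turn units [ 0.003  0.004 -0.001]
tool-frame F [ 0.12 -2.79  0.91] +- [0.47 0.44 0.34]
```

Emit:
{"api": "play_rows", "payload": {
  "deltas": [
    {"dx":0,"dy":-0.0003,"dz":0,"ax":0,"ay":0,"az":0,"jaw":1},
    {"dx":0,"dy":-0.0003,"dz":0.0,"ax":0,"ay":0,"az":0,"jaw":1},
    {"dx":0,"dy":0,"dz":0.0,"ax":0,"ay":0,"az":0,"jaw":1}
  ]
}}

```text
clock: 19.35
ee_pos: [0.4769, 0.1793, 0.3011]
tcp_rot: [-0.551, 0.551, -0.443, 0.443]
wrist_force: [-0.2, -1.1, 3.2]
finger_gap: 0.26
```

Run:
```python
from avg import *
goto(.4587,.1703,.3022,.217); avg(8)
```

```text
t 19.35 pos [0.4769 0.1793 0.3011] yaw 0.2173 F [-0.17 -1.12  3.18] gap 23.9
tool delta mm [  4.9  -1.1 -19.7] turn units [ 0.002  0.003 -0.001]
tool-frame F [ 0.16 -2.87  0.81] +- [0.44 0.77 0.41]
```

Emit:
{"api": "play_rows", "payload": {
  "deltas": [
    {"dx":0,"dy":-0.0003,"dz":0,"ax":0,"ay":0,"az":0,"jaw":1},
    {"dx":0,"dy":-0.0002,"dz":0.0,"ax":0,"ay":0,"az":0,"jaw":1},
    {"dx":0,"dy":0,"dz":0.0,"ax":0,"ay":0,"az":0,"jaw":1}
  ]
}}

```text
clock: 20.05
ee_pos: [0.4769, 0.1793, 0.3016]
tcp_rot: [-0.551, 0.551, -0.443, 0.443]
wrist_force: [0.8, 0.3, 2.8]
finger_gap: 0.266
```

Run:
```python
from avg import *
goto(.4587,.1703,.3022,.217); avg(8)
```

```text
t 20.05 pos [0.4769 0.1793 0.3016] yaw 0.2173 F [0.81 0.33 2.75] gap 24.5
tool delta mm [  4.9  -0.6 -19.8] turn units [ 0.001  0.004 -0.   ]
tool-frame F [ 0.41 -2.54  0.57] +- [0.36 0.42 0.53]
```

Still not fully caught; continuing.

Emit:
{"api": "play_rows", "payload": {
  "deltas": [
    {"dx":0,"dy":-0.0003,"dz":0,"ax":0,"ay":0,"az":0,"jaw":1},
    {"dx":0,"dy":-0.0003,"dz":0.0,"ax":0,"ay":0,"az":0,"jaw":1},
    {"dx":0,"dy":0,"dz":0.0,"ax":0,"ay":0,"az":0,"jaw":1}
  ]
}}

```text
clock: 20.75
ee_pos: [0.4769, 0.1793, 0.3021]
tcp_rot: [-0.551, 0.551, -0.443, 0.443]
wrist_force: [0.9, 0.5, 1.7]
finger_gap: 0.263
```

Run:
```python
from avg import *
goto(.4587,.1703,.3022,.217); avg(8)
```

```text
t 20.75 pos [0.4769 0.1793 0.3021] yaw 0.2173 F [0.89 0.5  1.7 ] gap 24.2
tool delta mm [  4.8  -0.1 -19.8] turn units [ 0.001  0.003 -0.   ]
tool-frame F [ 0.14 -2.33  0.56] +- [0.27 0.43 0.58]
```

Emit:
{"api": "play_rows", "payload": {
  "deltas": [
    {"dx":0,"dy":-0.0003,"dz":0,"ax":0,"ay":0,"az":0,"jaw":1},
    {"dx":0,"dy":-0.0003,"dz":0.0,"ax":0,"ay":0,"az":0,"jaw":1},
    {"dx":0,"dy":0,"dz":0.0,"ax":0,"ay":0,"az":0,"jaw":1}
  ]
}}

```text
clock: 21.45
ee_pos: [0.4768, 0.1793, 0.3024]
tcp_rot: [-0.551, 0.551, -0.443, 0.443]
wrist_force: [1.8, -0.3, -1.5]
finger_gap: 0.26
```

Run:
```python
from avg import *
goto(.4587,.1703,.3022,.217); avg(8)
```

```text
t 21.45 pos [0.4768 0.1793 0.3024] yaw 0.2173 F [ 1.82 -0.32 -1.49] gap 23.9
tool delta mm [  4.8   0.2 -19.7] turn units [ 0.005  0.004 -0.   ]
tool-frame F [0.55 2.29 1.5 ] +- [0.55 0.33 0.33]
```

The hook caught at TCP z of about 0.3022, as predicted, with a 2.3 N pull on the tool. I'll relax that slightly, open and retreat upward.

Emit:
{"api": "play_rows", "payload": {
  "deltas": [
    {"dx":0,"dy":0.0003,"dz":0,"ax":0,"ay":0,"az":0,"jaw":1},
    {"dx":0,"dy":0,"dz":0,"ax":0,"ay":0,"az":0,"jaw":1},
    {"dx":0,"dy":0,"dz":0,"ax":0,"ay":0,"az":0,"jaw":0.7},
    {"dx":0,"dy":0,"dz":0,"ax":0,"ay":0,"az":0,"jaw":0.6},
    {"dx":0,"dy":0,"dz":0,"ax":0,"ay":0,"az":0,"jaw":0.5},
    {"dx":0,"dy":0,"dz":0,"ax":0,"ay":0,"az":0,"jaw":0.4},
    {"dx":0,"dy":0,"dz":0,"ax":0,"ay":0,"az":0,"jaw":0.3},
    {"dx":0,"dy":0,"dz":0,"ax":0,"ay":0,"az":0,"jaw":0.3}
  ]
}}

```text
clock: 22.65
ee_pos: [0.477, 0.1793, 0.3025]
tcp_rot: [-0.551, 0.551, -0.443, 0.443]
wrist_force: [-0.9, -0.2, -0.1]
finger_gap: 0.688
```

Emit:
{"api": "play_rows", "payload": {
  "deltas": [
    {"dx":0,"dy":-0.01,"dz":0,"ax":0,"ay":0,"az":0,"jaw":0.3},
    {"dx":0,"dy":-0.02,"dz":0,"ax":0,"ay":0,"az":0,"jaw":0.3},
    {"dx":0,"dy":-0.03,"dz":0,"ax":0,"ay":0,"az":0,"jaw":0.3},
    {"dx":0,"dy":-0.03,"dz":0,"ax":0,"ay":0,"az":0,"jaw":0.3},
    {"dx":0,"dy":-0.02,"dz":0,"ax":0,"ay":0,"az":0,"jaw":0.3},
    {"dx":0,"dy":0,"dz":0,"ax":0,"ay":0,"az":0,"jaw":0.3},
    {"dx":0,"dy":0,"dz":0,"ax":0,"ay":0,"az":0,"jaw":0.3}
  ]
}}

```text
clock: 23.35
ee_pos: [0.4769, 0.1793, 0.4125]
tcp_rot: [0.551, -0.551, 0.443, -0.443]
wrist_force: [-0.1, -0.7, -1.0]
finger_gap: 0.702
```

Run:
```python
from avg import *
goto(.4587,.1703,.3022,.217)
im,d,P=grab("scene","s9"); foot("s9",.048)
a=cv2.resize(im[180:300,180:300,::-1],(600,600),interpolation=cv2.INTER_CUBIC); cv2.imwrite("pics/c7.png",a)
```

```text
t 23.35 pos [0.4769 0.1793 0.4125] yaw 0.2172 F [-0.14 -0.66 -1.02] gap 64.6
tool delta mm [  4.8 110.3 -19.7] turn units [-0.005  0.003  0.001]
14.1 off 0.002 -0.004 in fixture [-0.0099 -0.    ]
14.1 off 0.002 -0.004 in fixture [-0.0106  0.0009]
14.2 off 0.002 -0.005 in fixture [-0.0099 -0.001 ]
14.2 off 0.002 -0.005 in fixture [-0.0106 -0.0001]
15.0 off 0.001 -0.004 in fixture [-0.0109 -0.    ]
15.0 off 0.001 -0.004 in fixture [-0.0116  0.0009]
16.1 off 0.001 -0.005 in fixture [-0.0109 -0.001 ]
16.1 off 0.001 -0.005 in fixture [-0.0116 -0.0001]
```

View pics/c7.png

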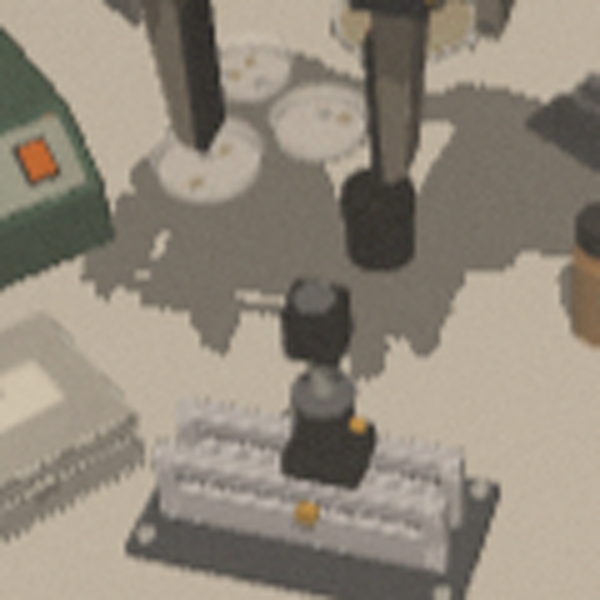

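The probe stands upright on the rails, and the head (crop 316,320) stays lowered after release. I'll check the head height numerically before handing in.

Run:
```python
from fit import *
d=np.load("pics/s9.npy"); P=cloud("scene",d); print("head top", P[236:243,240:247].reshape(-1,3).mean(0).round(4), "px243,239")
x=[.4769+.004*.216+.0015*.977,.1793-.004*.977]
for p in(0,.0125,.022): print(p, proj("scene",[x[0],x[1],.156-p]).round(1))
robot.close_job()
```

```text
head top [0.4757 0.179  0.1453] px243,239
0 [[242.1 233.4]]
0.0125 [[242.5 238. ]]
0.022 [[242.8 241.4]]
the job is handed in; nothing more can be done
```

The probe is clipped upright on the grey fixture and I handed the job in at about 23 s; the simulator gave no verdict.

**What I did:**
- **Pick and place:** I lifted the probe off its stand by the plunger head, turned it to the fixture's direction and set its foot on the rails.
- **Press and slide:** I pressed the plunger to about 19 mm and slid the probe along the rails. The sideways force rose about 1.5 N above sliding friction, which means the stem was against the bar (roughly 2 mm of bar shift), and I backed off 1 mm.
- **Catch and release:** I eased the plunger up with a light grip. The hook caught the bar with the tool within 0.2 mm of the predicted height, pulling on the tool with about 2.3 N. I relaxed that pull, opened the gripper and backed off upward.

**Last checks:**
- **Position:** The probe looked upright in the last picture, and the foot was within about 1 mm of the channel's middle.
- **Plunger:** The head stayed down after release, with its top at 145 mm by depth against 143.5 mm expected when clipped and 156 mm unpressed. In the picture it was about 1 pixel lower than expected, so the two readings disagree slightly. Both fit the clipped state within camera error, but neither is fine enough to confirm the 11.2–13.8 mm limits.
- **Bystanders:** The arm stayed clear of the vial, tub and loupe. I did not measure their final positions.
- **Not measured directly:** The plunger travel, bar shift and hook force were worked out from the tool height and wrist force. My estimates stayed inside the limits, with the hook at about 5.5 N at most.

The first two move calls were refused as invalid input and moved nothing. Calls with every field filled in worked.

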